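# Dock the bench vise under its drop catch

## Robot

A 6-joint arm with a two-finger parallel gripper is mounted at the origin on the work surface. World frame = base frame: x ahead of the robot, y to its left, z up, the work surface at z = 0. Lengths are in m, angles in degrees, forces in N, time in s.
With the tool pointing down it reaches from about 0.325 to 0.775 m from the base axis. Payload 5.5 kg.
Tool frame: the origin (TCP) lies at the very end of the fingers, on their centre line; the grasp point (between the pads) lies 19 mm behind it; z points along the fingers, y is the line along which they close (so a half turn about z gives the same grasp; the last joint's range is limited). The gripper opens to 85 mm and grips with 20 to 120 N. Pads are 22 mm wide; open, the fingers measure 114 mm over their backs; the gripper's body (76 mm by 85 mm) begins 54 mm behind the grasp point. The pads swing forward as they close: fully open they stand 13 mm farther back than shut.
Start: joints at [-75.671, 5.22, 70.514, -0, 104.267, -3.249], TCP at [0.181, -0.572, 0.231] pointing down, gripper open.
Joint ranges: [-164.24, 164.24], [-49.07, 125.15], [9.68, 141.18], [-86.29, 266.29], [3.28, 154.24], [-151.56, 151.56]. Speed limits (degrees/s): [147.25, 147.25, 172.46, 180, 180, 180].

## Interface

Orientations are given as [roll, pitch, yaw] about the fixed x, y, z axes, in that order (R = Rz(yaw) Ry(pitch) Rx(roll)).
In Python, from bench import observe, grab_frame, sign_off, outline_of gives the robot as it stands. The module is installed in compiled form; this text tells all that it offers.
- The arm moves only by the tool carry_out, never from a script. Its argument "rows" is one flat list of numbers, 7 for each row, row after row: the shift along the tool's x, y, z in m, then the turn, a rotation vector about the tool's x, y, z in rad, then the opening, from -1 (shut) to 1 (fully open). A call has exactly 5 rows; each row shifts and turns the commanded pose from where the row before left it, along the tool's axes as they then stand; what a row does not reach is not made up. A row lasts 1/12 s, in which the tool goes at most 41.7 mm and 7.16 degrees, less where a joint would pass 70% of its speed; a pose out of reach is approached as far as the arm can. A call with a gripper value outside its range is refused whole. The fingers move at their own pace and stop on an object; "force" is the grip in N (left out, the last holds). Time passes only in rows, so rows that do not move let the fingers close, or fill a call up. It gives the time, the measured TCP pose, the force, the opening and the grip force at its end, in the units of the state.
- observe(): the state, without advancing time (a new reading comes with each control period).
- grab_frame(name): name is "scene" or "top" or "wrist"; returns a dict with "image" (400x640x3 uint8, red, green, blue), "z_map" (400x640 float32, m along the optical axis (not along the pixel's ray), 0 where there is no reading), "mtx" (3x3 intrinsics, pixels), "D" ([k1, k2, p1, p2, k3] as OpenCV has them; the pictures are not rectified), "pose" (4x4, takes a point from camera to world coordinates); the wrist camera has in their place "mount" (4x4, takes a point from camera to tool coordinates, whose origin is the TCP and whose axes are the flange's). Camera axes: x right, y down, z forward; pixel columns grow to the right and rows downward; lengths in m; the calibration is good to about 2 mm. A picture is of the moment at which its call begins: read the wrist's pose just before it.
- sign_off(): hands the job in; it is judged then, once.
Trained networks look in the newest picture that a camera, given by its name, has taken for a name from the list of things; names that differ only in an ending like _2 or _b are one class to them, and where a whole thing is asked for, a point or a joint stands for the part that bears it (a point fixed in the world has none). Each returns a list of dicts, best first, with "score" (0 to 1); they miss things now and then, are a little off and sometimes report something else, mostly with a low value. They report only what shows in the picture. A call takes as long as a camera call. They do not tell look-alikes from the thing itself.
- outline_of(camera, label): "pixels" (400x640 bool, what is visible of it) and "extent" ([left, top, width, height] in pixels, round what is visible of it).
The state is a dict: "time": time; "joint_pos": joint angles; "qvel": joint speeds; "joint_efforts": joint torques, N m; "position": TCP position; "eef_rot": TCP orientation; "contact_force": force on the tool from outside, world axes, zero at the start; "ft_torque": the same for the moment, N m; "gripper_width": finger opening in m; "grip_force": force on a finger pad.
Only numpy, scipy, OpenCV 4.12 (cv2) and the standard library are available. Lean on these libraries where they do the work, as an engineer would, in place of code of your own. Each camera call takes 0.05 s, during which the arm holds its last target. There are 200 camera calls.

## Task

Slide the small vise on its plywood base into the bench dock: let the base's own front edge lift the hinged drop catch (do not touch the catch with the gripper) and push until the base is fully home against the wooden end stop and the catch has fallen behind it. Then pull the vise back with about 10 N to make sure the catch holds, and let go with the catch down and the base flat in the dock. Do it by feel, never pushing on the stop or pulling on the catch with 15 N or more, and leave the hammer, the bottle and the stone where they are.

Things in the scene. Friction and masses are not known exactly. Their poses are not given: they have to be found in the camera images.
- vise: Small grey bench vise (0.5 to 0.8 kg) on a plywood base 120 (x) x 96 (y) x 12 mm, standing on the bench. Origin: centre of the base's underside, z up; x runs from the screw and tommy bar (-x end) to the anvil tail (+x end). The base's +x edge goes into the dock first. Above the base the vise is 50 mm wide at most; the screw head reaches x = -76 mm, tommy bar at x = -70, z = 47 mm, y +-28 mm.
- jaw_mid (a point): Point to grip, on the vise at x = 15, y = 0, z = 70 mm of its frame: middle of the fixed-jaw body, 46 mm wide in y with flat upright sides, x from -5 to +35 mm, top at z = 80 mm. The sliding jaw beside it (x -40 to -5 mm) is as wide and high.
- dock: Dock on the bench, whose top is its floor. x = pushing-in direction (vise x along dock x), z up; origin at bench height: the base's origin lies there when home IF the depth frame is at mid-setting. Two wooden runners, channel 99 mm wide, x = -55 to +25 mm. Steel strips on them overhang the base's edges (z = 15 to 18 mm): it must be slid in.
- dock_mouth (a point): Middle of the outer end of the flared lead-ins, dock x = -105, y = 0, z = 0: there 120 mm apart, narrowing to 99 mm at x = -55; 14 mm high. With the vise's origin at dock x = -222 mm or less the base can be set on the bench clear of everything. Friction of the base on the bench is about 0.6 (times 0.8 to 1.2).
- clamp_screw (a point): Left of two screws (dock x = 15, y = +-90, top 19 mm) that clamp the slotted depth frame: flat bars outside the runners joined by the wooden end stop (24 mm high, face at dock x = 60 mm at mid-setting), which also carries the catch. Stop and catch are set together anywhere from 18 mm nearer to 18 mm deeper than mid-setting; this is not measured: feel for the stop. It stays put.
- catch (a joint): Steel drop catch, 0.14 kg (varies), free hinge; 0 = fallen, grows as its nose rises, never below 0. Its arm (dock y 27 to 39 mm) slopes down along +x from the pin to the nose. The base meets the slope when about 165 mm short of home and lifts it to about 0.17 rad; it rides on the base and falls behind the tail (-x) edge about 2 mm short of the stop, leaving 5 mm play.
- bracket (a point): Top of the catch's bracket at mid-setting (fixed to the frame, so up to 18 mm off along x): dock x = -122, y = 82, z = 40 mm; it stands beside the path, y = 80 to 100. From it the pivot pin and catch boss (x = -133 to -117) reach in over the base's edge to y = 26 mm, underside z = 16 mm: the base slides under. Riding on the base the catch reaches z = 44 mm at most.
- hammer: Bystander: hammer lying on the bench, about 300 mm long. Leave it alone.
- bottle: Bystander: white plastic bottle, 68 mm across, 190 mm high, origin at the centre of its underside. Leave it alone.
- stone: Bystander: grey sharpening stone 150 x 50 x 25 mm, origin at the centre of its underside. Leave it alone.
There are look-alikes about, which are no part of the job. Leave any pink look-alike of the vise alone.

How it is judged (in metres and radians):
On the way, in this order (a step that is already met when the one before it is completed fails the run):
1. the base's front edge lifts the drop catch (value of joint catch above 0.1 rad and contact force between vise and catch above 0.1 N and x of vise in the frame of dock below -0.04 m), for 0.2 s.
2. the base is pressed home on the end stop with at least 3 N, with the catch fallen free behind it (x of vise in the frame of dock above -0.022 m and value of joint catch below 0.04 rad and contact force between vise and dock above 3 N and contact force between vise and catch below 1 N and z of vise in the frame of dock below 0.004 m), for 0.02 s.
3. the base is pulled back against the fallen catch with at least 2 N, and it holds (contact force between vise and catch above 2 N and value of joint catch below 0.04 rad and x of vise in the frame of dock above -0.028 m), for 0.2 s.
At the end, for the whole second after the job is handed in: The base lies flat and at rest in the dock between end stop and fallen catch (below 0.04 rad): origin 28 mm short of the dock's to 20.5 mm past it (covers every frame setting), within 4 mm sideways, under 3 mm high, turned under 0.06 rad, tilted under 0.05 rad (x of vise in the frame of dock between -0.028 and 0.0205 m and y of vise in the frame of dock between -0.004 and 0.004 m and z of vise in the frame of dock below 0.003 m and angle between the x axis of vise and the x axis of dock, either way round below 0.06 rad and angle between vise's own z axis and vertical below 0.05 rad and value of joint catch below 0.04 rad and linear speed of vise below 0.01 m/s); the robot touches nothing.
It fails at once if the gripper or arm touches the catch (contact force between any of the fingers, the arm and catch above 0.3 N).
It fails at once if the base is pushed on the stop or runners with 15 N or more, or pulled on the catch with 15 N or more (contact force between vise and catch above 15 N or (contact force between vise and dock above 15 N and contact force between vise and catch below 3 N)).
It fails at once if a bystander is moved by more than 15 mm (distance of any of hammer, bottle, stone from where it was at the start of the episode above 0.015 m).
It also fails if it takes over 64 s, if anything falls off the work surface, if the arm or the gripper's body presses on something with over 40 N, if the wrist force passes 120 N, or if a joint passes its speed limit or range.

## Working session

There is one attempt and no reset: what is moved stays moved. The work goes in short steps, Python scripts to look and compute and a tool call to move; the robot and the scene stay as the last step left them, time stands still between calls to the robot, and variables do not carry over. Pictures are saved under pics/ and viewed, at most 10 in all, crops included, and the job is handed in when it is done.

Besides the shell and the picture viewer there is one more tool, called after "Emit:" in YAML: its name, and indented under it one key for each argument. carry_out: Moves the arm, as the interface text tells. Its arguments: {"type":"object","properties":{"rows":{"type":"array"},"force":{"type":"number"}},"required":["rows"]}

```bash
mkdir -p pics
cat > h.py <<'E'
import numpy as np, cv2, pickle
from bench import *
def world(f,us,vs,T=None):
    T=f["pose"] if T is None else T
    us=np.asarray(us,int);vs=np.asarray(vs,int);z=f["z_map"][vs,us]
    p=cv2.undistortPoints(np.stack([us,vs],1).astype(np.float64).reshape(-1,1,2),f["mtx"],np.array(f["D"]))[:,0]
    P=np.c_[p*z[:,None],z,np.ones(len(z))]
    return (P@T.T)[:,:3][z>0]
def save(n,im): cv2.imwrite("pics/"+n,cv2.cvtColor(im,cv2.COLOR_RGB2BGR))
E
python3 - <<'E'
from h import *
for c in ["top","scene"]:
    f=grab_frame(c);save(c+"1.png",f["image"]);pickle.dump(f,open(c+".pkl","wb"))
    print(c,np.round(f["pose"],3).tolist())
    for l in ["vise","dock","catch","hammer","bottle","stone","clamp_screw","bracket"]:
        try:
            for o in outline_of(c,l)[:3]:
                v,u=np.nonzero(o["pixels"]);P=world(f,u,v)
                print(l,round(o["score"],2),o["extent"],np.round(np.median(P,0),3),np.round(np.percentile(P,[2,98],axis=0),3).tolist())
        except Exception as e: print(l,e)
print(observe())
E
```

```text
top [[-0.029, -0.992, 0.119, 0.478], [-1.0, 0.029, 0.002, -0.013], [-0.006, -0.119, -0.993, 1.233], [0.0, 0.0, 0.0, 1.0]]
vise 0.91 [388.1, 228.6, 56.5, 50.2] [ 0.461 -0.266  0.021] [[0.405, -0.334, 0.007], [0.52, -0.212, 0.083]]
vise 0.87 [345.0, 173.1, 44.0, 44.9] [ 0.636 -0.139  0.016] [[0.577, -0.2, 0.006], [0.703, -0.091, 0.083]]
vise 0.63 [335.1, 110.8, 47.4, 39.6] [ 0.819 -0.122  0.032] [[0.778, -0.186, 0.006], [0.882, -0.063, 0.082]]
dock 0.78 [221.6, 167.8, 70.7, 83.0] [0.633 0.215 0.016] [[0.502, 0.077, -0.001], [0.716, 0.27, 0.031]]
hammer 0.93 [454.6, 205.1, 25.1, 93.2] [ 0.486 -0.428  0.024] [[0.345, -0.461, 0.011], [0.588, -0.388, 0.03]]
bottle 0.78 [150.0, 179.5, 38.0, 28.9] [0.64  0.39  0.125] [[0.613, 0.372, 0.008], [0.676, 0.427, 0.191]]
bottle 0.43 [222.5, 167.2, 70.0, 82.6] [0.626 0.217 0.016] [[0.502, 0.078, -0.002], [0.715, 0.269, 0.031]]
stone 0.68 [166.6, 240.0, 23.1, 56.8] [0.44  0.402 0.024] [[0.369, 0.375, 0.009], [0.513, 0.431, 0.029]]
clamp_screw 0.6 [221.5, 163.5, 71.6, 87.6] [0.629 0.214 0.015] [[0.501, 0.077, -0.003], [0.715, 0.273, 0.031]]
bracket 0.6
[... 1513 characters left out ...]
0.027]]
{'time': 0.9, 'joint_pos': array([-7.56703174e+01,  5.21804462e+00,  7.05102523e+01,  7.29119704e-05,
        1.04267489e+02, -3.24881740e+00]), 'qvel': array([-0.10155509,  0.07213522,  0.00550213,  0.07970666,  0.07625216,
       -0.01978145]), 'joint_efforts': array([ 1.82553117e-04, -4.58463979e+01, -4.18097842e+01, -3.49533241e-05,
        6.85026753e-04,  3.37220651e-07]), 'position': array([ 0.18121122, -0.5720094 ,  0.23132809]), 'eef_rot': array([1.79995789e+02, 1.68269113e-04, 1.75785180e+01]), 'contact_force': array([-0.72646999, -0.81851138, -0.14691125]), 'ft_torque': array([ 0.07091921,  0.01128856, -0.05113338]), 'grip_force': 0.0, 'gripper_width': 0.08523111763627605}
```

Run:
```python
from h import *
f=pickle.load(open("top.pkl","rb"));save("c1.png",cv2.resize(f["image"][100:300,195:461],None,fx=3,fy=3,interpolation=cv2.INTER_CUBIC))
f=pickle.load(open("scene.pkl","rb"));save("c2.png",cv2.resize(f["image"][110:325,150:450],None,fx=2.6,fy=2.6,interpolation=cv2.INTER_CUBIC))
```

```text
(no output)
```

View pics/c1.png

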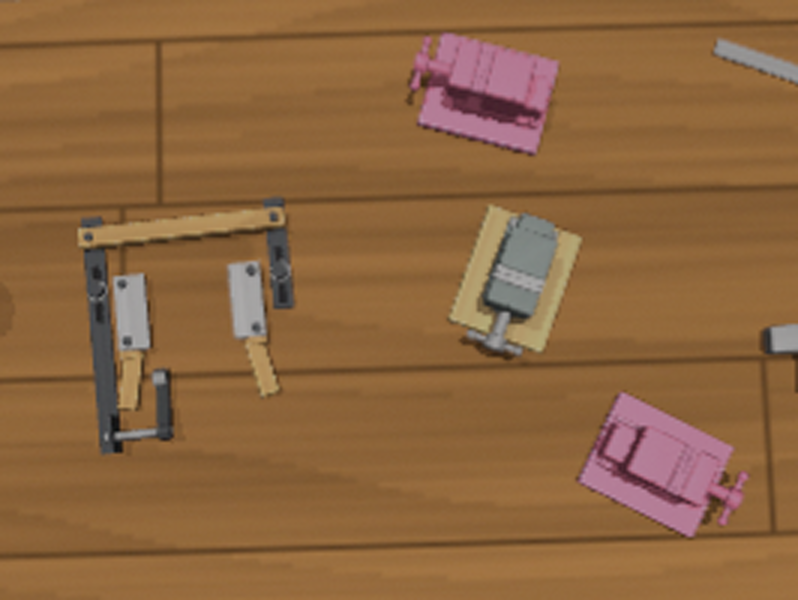

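View pics/c2.png

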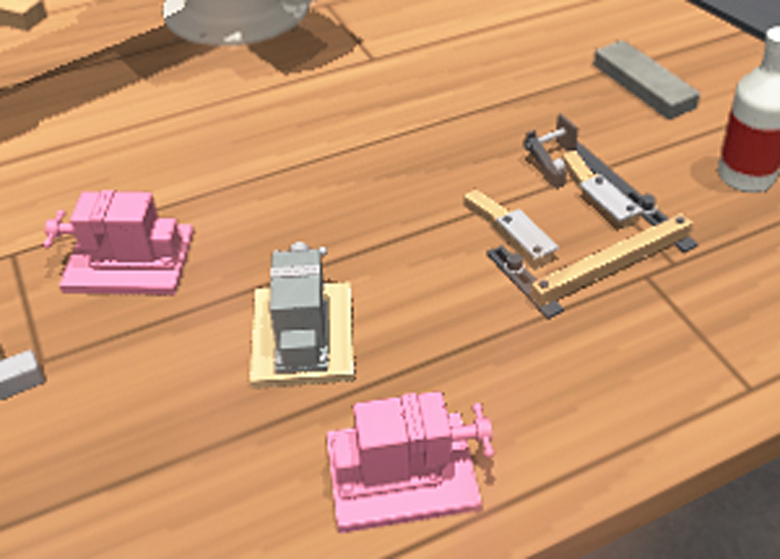

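The candidates for the vise in the top image are pink at (359,130), grey on plywood at (367,195) and pink at (416,253). The grey one fits, and this enlarged crop confirms it. The dock is at (257,208), with the catch on its left (+y) side.

```bash
cat > m1.py <<'E'
from h import *
def rect(P):
    (c,s,a)=cv2.minAreaRect((P[:,:2]*1000).astype(np.float32)); return np.round(c,1),np.round(s,1),round(a,1)
for c,b in [("top",(345,173,44,45)),("scene",(246,202,40,56))]:
    f=pickle.load(open(c+".pkl","rb"))
    u,v=np.meshgrid(np.arange(640),np.arange(400));P=np.full((400,640,3),np.nan)
    m=f["z_map"]>0;P[m]=world(f,u[m],v[m])
    I=f["image"].astype(int)
    z=P[...,2];X=P[...,0];Y=P[...,1]
    V=(abs(X-.64)<.1)&(abs(Y+.14)<.075)
    print(c,"floor",np.nanmedian(z[(abs(X-.5)<.05)&(abs(Y-.0)<.05)]))
    q=V&(z>.007)&(z<.016);print("base",q.sum(),rect(P[q]),np.median(z[q]))
    q=V&(z>.072)&(z<.09);print("jawtop",q.sum(),rect(P[q]),np.median(z[q]))
    q=V&(z>.007);print("all",rect(P[q]))
    D=(X>.45)&(X<.76)&(Y>.05)&(Y<.3)
    sat=I.max(2)-I.min(2)
    q=D&(z>.012)&(sat<35)&(I.max(2)>130);n,L,S,C=cv2.connectedComponentsWithStats(q.astype(np.uint8))
    for i in range(1,n):
        if S[i,4]>25:print("strip",S[i],rect(P[L==i]),np.median(z[L==i]))
    q=D&(z>.019)&(sat>45)&(X>.62);print("stop",q.sum(),rect(P[q]),np.median(z[q]))
    q=D&(z>.026)&(X<.6);print("brk/catch",q.sum(),rect(P[q]),np.nanmin(P[q],0),np.nanmax(P[q],0))
E
python3 m1.py
```

```text
top floor -0.0003036240964606751
base 699 (array([ 617.4, -145.6]), array([116.3, 171.6]), 68.4) 0.011438305775777646
jawtop 447 (array([ 643.1, -144.8]), array([45.9, 74.2]), 68.6) 0.07947875000450555
all (array([ 617.4, -145.6]), array([116.3, 171.6]), 68.4)
strip [271 187  13  26 228] (array([630.8, 115.2]), array([72.1, 29.7]), 4.6) 0.017761898372113283
strip [233 191  12  26 232] (array([621.6, 226.7]), array([72.3, 30.7]), 3.8) 0.01778396434041607
strip [234 243  13   3  26] (array([505.2, 220.6]), array([34.3,  5.8]), 88.8) 0.02723848251149119
stop 406 (array([703. , 176.9]), array([ 19.7, 200.2]), 4.3) 0.02358961923169256
brk/catch 117 (array([527.3, 220.3]), array([61.8, 67.7]), 11.6) [0.49149705 0.1869968  0.0260963 ] [0.56408716 0.2494402  0.04462314]
scene floor -0.0023640779753263397
base 716 (array([ 650.2, -145.7]), array([ 96.3, 122.2]), 68.6) 0.009975559927318522
jawtop 433 (array([ 647.4, -145. ]), array([45. , 76.5]), 68.5) 0.07784268582698195
all (array([ 641.8, -142.4]), array([ 96.3, 140.2]), 68.6)
strip [373 177  24  18 171] (array([627.5, 226.4]), array([72.6, 33.7]), 5.0) 0.015659013564843116
strip [341 191  24  18 188] (array([636. , 115.3]), array([72.2, 31. ]), 5.5) 0.015642453156231473
stop 360 (array([708.8, 177.2]), array([ 20.7, 201.6]), 4.9) 0.021578641338999727
brk/catch 71 (array([532.4, 217.2]), array([62.5, 70.4]), 16.4) [0.49249451 0.18777124 0.02606686] [0.57231964 0.24713494 0.04025525]
```

```bash
cat >> h.py <<'E'
from scipy.spatial.transform import Rotation as R
def plan(x,y,z,yaw,n,start=None,g=1):
    """rows in tool axes from start (x,y,z,yaw) to target, n rows"""
    if start is None:
        s=observe();p=s["position"];yw=s["eef_rot"][2]
    else: p=np.array(start[:3]);yw=start[3]
    d=(np.array([x,y,z])-p)/n;dy=(yaw-yw)/n;out=[]
    for i in range(n):
        a=np.radians(yw+dy*i);c,s_=np.cos(a),np.sin(a)
        out+=[round(v,4) for v in (c*d[0]+s_*d[1],s_*d[0]-c*d[1],-d[2])]+[0,0,round(-np.radians(dy),4),g]
    for k in range(0,n*7,35): print(out[k:k+35])
def wpose():
    s=observe();T=np.eye(4);T[:3,:3]=R.from_euler("xyz",s["eef_rot"],degrees=True).as_matrix();T[:3,3]=s["position"];return T
E
python3 -c "
from h import *
plan(.63,-.14,.24,-21.4,20)"
```

```text
[np.float64(0.0279), np.float64(-0.0138), np.float64(-0.0004), 0, 0, np.float64(0.034), 1, np.float64(0.0274), np.float64(-0.0148), np.float64(-0.0004), 0, 0, np.float64(0.034), 1, np.float64(0.0269), np.float64(-0.0157), np.float64(-0.0004), 0, 0, np.float64(0.034), 1, np.float64(0.0264), np.float64(-0.0166), np.float64(-0.0004), 0, 0, np.float64(0.034), 1, np.float64(0.0258), np.float64(-0.0175), np.float64(-0.0004), 0, 0, np.float64(0.034), 1]
[np.float64(0.0252), np.float64(-0.0183), np.float64(-0.0004), 0, 0, np.float64(0.034), 1, np.float64(0.0245), np.float64(-0.0192), np.float64(-0.0004), 0, 0, np.float64(0.034), 1, np.float64(0.0239), np.float64(-0.02), np.float64(-0.0004), 0, 0, np.float64(0.034), 1, np.float64(0.0232), np.float64(-0.0208), np.float64(-0.0004), 0, 0, np.float64(0.034), 1, np.float64(0.0225), np.float64(-0.0216), np.float64(-0.0004), 0, 0, np.float64(0.034), 1]
[np.float64(0.0217), np.float64(-0.0223), np.float64(-0.0004), 0, 0, np.float64(0.034), 1, np.float64(0.0209), np.float64(-0.0231), np.float64(-0.0004), 0, 0, np.float64(0.034), 1, np.float64(0.0201), np.float64(-0.0238), np.float64(-0.0004), 0, 0, np.float64(0.034), 1, np.float64(0.0193), np.float64(-0.0244), np.float64(-0.0004), 0, 0, np.float64(0.034), 1, np.float64(0.0185), np.float64(-0.0251), np.float64(-0.0004), 0, 0, np.float64(0.034), 1]
[np.float64(0.0176), np.float64(-0.0257), np.float64(-0.0004), 0, 0, np.float64(0.034), 1, np.float64(0.0167), np.float64(-0.0263), np.float64(-0.0004), 0, 0, np.float64(0.034), 1, np.float64(0.0158), np.float64(-0.0268), np.float64(-0.0004), 0, 0, np.float64(0.034), 1, np.float64(0.0149), np.float64(-0.0273), np.float64(-0.0004), 0, 0, np.float64(0.034), 1, np.float64(0.014), np.float64(-0.0278), np.float64(-0.0004), 0, 0, np.float64(0.034), 1]
```

Emit:
carry_out:
  rows: [0.028,-0.014,0,0,0,0.034,1,0.027,-0.015,0,0,0,0.034,1,0.027,-0.016,0,0,0,0.034,1,0.026,-0.017,0,0,0,0.034,1,0.026,-0.0175,0,0,0,0.034,1]

```text
time: 1.32
position: [0.2934, -0.4619, 0.2314]
eef_rot: [180.0, -0.0, 7.7]
contact_force: [0.1, -1.1, 0.2]
gripper_width: 0.0856
grip_force: 0.0
```

Emit:
carry_out:
  rows: [0.025,-0.018,0,0,0,0.034,1,0.0245,-0.019,0,0,0,0.034,1,0.024,-0.02,0,0,0,0.034,1,0.023,-0.021,0,0,0,0.034,1,0.0225,-0.0215,0,0,0,0.034,1]

```text
time: 1.73
position: [0.4057, -0.3542, 0.2315]
eef_rot: [180.0, -0.0, -2.0]
contact_force: [-0.6, 0.1, -0.4]
gripper_width: 0.0859
grip_force: 0.0
```

Emit:
carry_out:
  rows: [0.022,-0.022,0,0,0,0.034,1,0.021,-0.023,0,0,0,0.034,1,0.02,-0.024,0,0,0,0.034,1,0.019,-0.0245,0,0,0,0.034,1,0.0185,-0.025,0,0,0,0.034,1]

```text
time: 2.15
position: [0.5178, -0.2462, 0.2315]
eef_rot: [180.0, -0.0, -11.7]
contact_force: [0.2, -0.5, -0.3]
gripper_width: 0.0857
grip_force: 0.0
```

Emit:
carry_out:
  rows: [0.0175,-0.0255,0,0,0,0.034,1,0.0165,-0.026,0,0,0,0.034,1,0.016,-0.027,0,0,0,0.034,1,0.015,-0.027,0,0,0,0.034,1,0.014,-0.028,0,0,0,0.034,1]

```text
time: 2.57
position: [0.6299, -0.1387, 0.2313]
eef_rot: [180.0, -0.0, -21.5]
contact_force: [0.6, -0.4, 0.4]
gripper_width: 0.0853
grip_force: 0.0
```

Emit:
carry_out:
  rows: [0,0,0,0,0,0,1,0,0,0,0,0,0,1,0,0,0,0,0,0,1,0,0,0,0,0,0,1,0,0,0,0,0,0,1]

```text
time: 2.98
position: [0.6283, -0.141, 0.2318]
eef_rot: [180.0, -0.0, -21.5]
contact_force: [0.6, -1.4, 0.6]
gripper_width: 0.0853
grip_force: 0.0
```

```bash
cat > m2.py <<'E'
from h import *
import sys
def rect(P):
    (c,s,a)=cv2.minAreaRect((P[:,:2]*1000).astype(np.float32)); return np.round(c,1),np.round(s,1),round(a,1)
s=observe();T=wpose();f=grab_frame("wrist");W=T@f["mount"]
save(sys.argv[1],f["image"]);print(s["time"],s["position"],s["eef_rot"],s["contact_force"])
print(np.round(f["mount"],3).tolist())
u,v=np.meshgrid(np.arange(640),np.arange(400));P=np.full((400,640,3),np.nan)
m=f["z_map"]>0;P[m]=world(f,u[m],v[m],W);pickle.dump((f,P,T),open(sys.argv[1]+".pkl","wb"))
z=P[...,2]
print("range",np.nanmin(P,(0,1)),np.nanmax(P,(0,1)),"floor",np.nanmedian(z[abs(z)<.006]))
for l in sys.argv[2:]:
    for o in outline_of("wrist",l)[:2]:
        k=o["pixels"];print(l,round(o["score"],2),o["extent"])
        for a,b in [(.007,.016),(.016,.021),(.021,.03),(.072,.09)]:
            q=k&(z>a)&(z<b)
            if q.sum()>50:print("  z",a,b,q.sum(),rect(P[q]),np.median(z[q]).round(4))
E
python3 m2.py w1.png vise
```

```text
2.9833 [ 0.62826841 -0.14103015  0.23178289] [ 1.79989827e+02 -3.47552299e-02 -2.14616642e+01] [ 0.58522233 -1.41751657  0.64554202]
[[-0.0, -0.948, -0.317, 0.081], [1.0, -0.0, 0.0, -0.0], [-0.0, -0.317, 0.948, -0.143], [0.0, 0.0, 0.0, 1.0]]
range [ 0.01381454 -0.54701386 -0.00281402] [0.93798409 0.55783796 0.32919663] floor 0.0007447584955576902
vise 0.85 [403.5, 202.6, 126.1, 86.1]
  z 0.007 0.016 2038 (array([ 464. , -271.9]), array([121.9,  94.5]), 62.2) 0.0127
  z 0.016 0.021 269 (array([ 472.2, -261.8]), array([85.7, 43. ]), 61.9) 0.0197
  z 0.021 0.03 319 (array([ 474.6, -261.4]), array([85.5, 37.9]), 62.7) 0.0247
  z 0.072 0.09 2321 (array([ 462.1, -272.8]), array([74.7, 46.1]), 62.0) 0.0806
vise 0.77 [276.2, 100.5, 81.0, 123.1]
  z 0.007 0.016 3440 (array([ 646.7, -144. ]), array([ 96.4, 118.5]), 68.5) 0.0126
  z 0.016 0.021 119 (array([ 686.8, -159.9]), array([50.3, 22.6]), 67.2) 0.02
  z 0.021 0.03 96 (array([ 687.2, -160.3]), array([47.8, 21.2]), 67.1) 0.0242
  z 0.072 0.09 3222 (array([ 644.5, -143.2]), array([46.1, 73.7]), 68.4) 0.0805
```

View pics/w1.png

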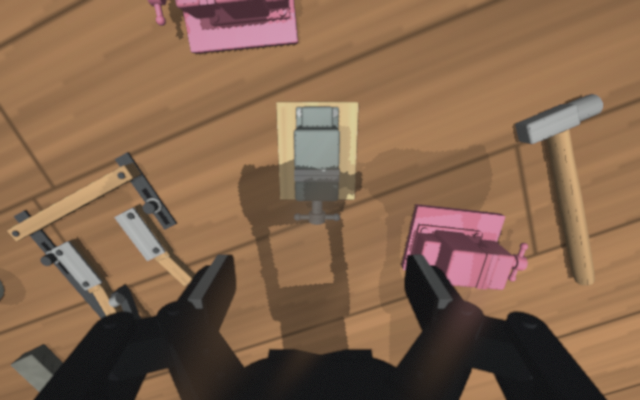

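The wrist picture shows the grey vise upright, spanning columns 277–358 and rows 102–200, lined up with the tool. The dock is at lower left. I'm moving to jaw_mid at (0.661, -0.150).

Emit:
carry_out:
  rows: [0.017,-0.002,0.02,0,0,0,1,0.017,-0.0015,0.03,0,0,0,1,0,0,0.035,0,0,0,1,0,0,0.035,0,0,0,1,0,0,0.025,0,0,0,1]

```text
time: 3.5
position: [0.6604, -0.1495, 0.0824]
eef_rot: [180.0, 0.2, -21.4]
contact_force: [0.2, -0.6, 1.2]
gripper_width: 0.0854
grip_force: 0.0
```

Emit:
carry_out:
  rows: [0,0,0.022,0,0,0,1,0,0,0.012,0,0,0,1,0,0,0,0,0,0,1,0,0,0,0,0,0,1,0,0,0,0,0,0,1]

```text
time: 3.92
position: [0.6629, -0.1496, 0.0549]
eef_rot: [-180.0, -0.2, -21.4]
contact_force: [0.6, -0.6, -0.1]
gripper_width: 0.0853
grip_force: 0.0
```

Emit:
carry_out:
  rows: [0,0,0,0,0,0,-1,0,0,0,0,0,0,-1,0,0,0,0,0,0,-1,0,0,0,0,0,0,-1,0,0,0,0,0,0,-1]
  force: 60

```text
time: 4.33
position: [0.6625, -0.1497, 0.0541]
eef_rot: [180.0, -0.2, -21.4]
contact_force: [-0.7, -1.2, 5.3]
gripper_width: 0.045
grip_force: 66.0
```

Emit:
carry_out:
  rows: [0,0,0,0,0,0,-1,0,0,0,0,0,0,-1,0,0,0,0,0,0,-1,0,0,0,0,0,0,-1,0,0,0,0,0,0,-1]
  force: 60

```text
time: 4.75
position: [0.6625, -0.1497, 0.054]
eef_rot: [180.0, -0.2, -21.4]
contact_force: [-0.0, -1.5, 6.8]
gripper_width: 0.0446
grip_force: 66.0
```

Emit:
carry_out:
  rows: [0,0,-0.01,0,0,0,-1,0,0,-0.03,0,0,0,-1,0,0,-0.04,0,0,0,-1,0,0,-0.04,0,0,0,-1,0,0,-0.026,0,0,0,-1]

```text
time: 5.17
position: [0.6617, -0.1487, 0.2011]
eef_rot: [-180.0, -0.0, -21.4]
contact_force: [-0.3, -0.8, -5.4]
gripper_width: 0.045
grip_force: 64.8
```

```bash
sed -i 's/\[round(v,4) for v in/[float(round(v,4)) for v in/; s/round(-np.radians(dy),4)/float(round(-np.radians(dy),4))/' h.py; python3 -c "
from h import *
s=observe();print(s['position'],s['eef_rot'],s['contact_force'])
plan(.426,.154,.2,4.6,15,start=(.6627,-.1497,.2,-21.4),g=-1)"
```

```text
[ 0.6617275  -0.14869881  0.20105097] [-1.79968755e+02 -3.04131400e-02 -2.13630768e+01] [-0.27147963 -0.80196092 -5.37305544]
[-0.0221, -0.0131, -0.0, 0, 0, -0.0303, -1, -0.0217, -0.0138, -0.0, 0, 0, -0.0303, -1, -0.0212, -0.0144, -0.0, 0, 0, -0.0303, -1, -0.0208, -0.015, -0.0, 0, 0, -0.0303, -1, -0.0203, -0.0157, -0.0, 0, 0, -0.0303, -1]
[-0.0199, -0.0163, -0.0, 0, 0, -0.0303, -1, -0.0194, -0.0169, -0.0, 0, 0, -0.0303, -1, -0.0188, -0.0174, -0.0, 0, 0, -0.0303, -1, -0.0183, -0.018, -0.0, 0, 0, -0.0303, -1, -0.0177, -0.0185, -0.0, 0, 0, -0.0303, -1]
[-0.0172, -0.0191, -0.0, 0, 0, -0.0303, -1, -0.0166, -0.0196, -0.0, 0, 0, -0.0303, -1, -0.016, -0.0201, -0.0, 0, 0, -0.0303, -1, -0.0154, -0.0206, -0.0, 0, 0, -0.0303, -1, -0.0147, -0.021, -0.0, 0, 0, -0.0303, -1]
```

Emit:
carry_out:
  rows: [-0.022,-0.013,0,0,0,-0.03,-1,-0.022,-0.014,0,0,0,-0.03,-1,-0.021,-0.0145,0,0,0,-0.03,-1,-0.021,-0.015,0,0,0,-0.03,-1,-0.02,-0.0155,0,0,0,-0.03,-1]

```text
time: 5.58
position: [0.5813, -0.0465, 0.196]
eef_rot: [-180.0, 0.3, -12.7]
contact_force: [0.5, -0.2, -7.0]
gripper_width: 0.0449
grip_force: 64.4
```

Emit:
carry_out:
  rows: [-0.02,-0.016,0,0,0,-0.03,-1,-0.0195,-0.017,0,0,0,-0.03,-1,-0.019,-0.0175,0,0,0,-0.03,-1,-0.0185,-0.018,0,0,0,-0.031,-1,-0.0175,-0.0185,0,0,0,-0.031,-1]

```text
time: 6.0
position: [0.502, 0.0546, 0.1964]
eef_rot: [-180.0, 0.2, -4.0]
contact_force: [-0.2, 1.2, -6.9]
gripper_width: 0.0445
grip_force: 64.4
```

Emit:
carry_out:
  rows: [-0.017,-0.019,0,0,0,-0.031,-1,-0.0165,-0.0195,0,0,0,-0.031,-1,-0.016,-0.02,0,0,0,-0.03,-1,-0.0155,-0.0205,0,0,0,-0.03,-1,-0.0145,-0.021,0,0,0,-0.03,-1]

```text
time: 6.42
position: [0.4234, 0.1552, 0.1966]
eef_rot: [180.0, 0.2, 4.7]
contact_force: [0.1, -0.1, -7.7]
gripper_width: 0.0448
grip_force: 64.4
```

Emit:
carry_out:
  rows: [0,0,0,0,0,0,-1,0,0,0,0,0,0,-1,0,0,0,0,0,0,-1,0,0,0,0,0,0,-1,0,0,0,0,0,0,-1]

```text
time: 6.83
position: [0.4255, 0.1537, 0.1978]
eef_rot: [180.0, 0.1, 4.5]
contact_force: [-0.2, -0.7, -8.3]
gripper_width: 0.0446
grip_force: 64.8
```

```bash
python3 m2.py w2.png dock vise
```

```text
6.8333 [0.42554285 0.15368038 0.19776832] [1.79979783e+02 6.39093545e-02 4.54689382e+00] [-0.23350515 -0.67912664 -8.317521  ]
[[-0.0, -0.948, -0.317, 0.081], [1.0, -0.0, -0.0, -0.001], [-0.0, -0.317, 0.948, -0.143], [0.0, 0.0, 0.0, 1.0]]
range [ 0.03468509 -0.4044226  -0.00280512] [0.63181086 0.62330465 0.29547135] floor 0.0007404093298705727
dock 0.67 [217.9, 0.0, 176.9, 113.1]
  z 0.007 0.016 2541 (array([560.8, 175.5]), array([ 89.7, 168.5]), 18.7) 0.0145
  z 0.016 0.021 724 (array([546.2, 167.8]), array([ 98.8, 155.7]), 4.6) 0.0179
  z 0.021 0.03 805 (array([528.9, 222.2]), array([72.8, 63.1]), 4.7) 0.0275
vise 0.72 [244.3, 155.4, 150.7, 200.6]
vise 0.7 [612.9, 145.0, 27.1, 53.7]
  z 0.007 0.016 610 (array([ 449.1, -210.7]), array([59.3, 29.3]), 22.7) 0.0125
```

View pics/w2.png

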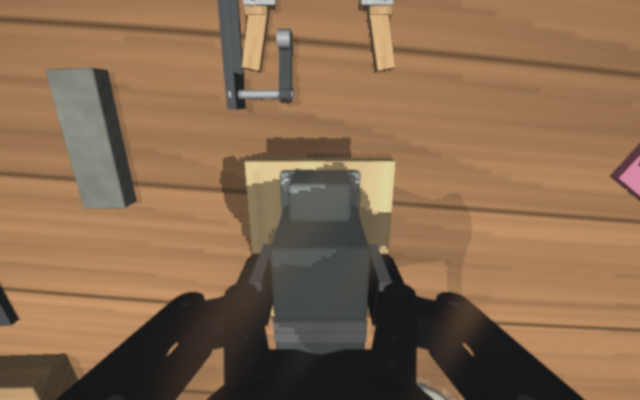

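The dock mouth shows at the top, with lead-in tips near (253,68) and (384,69) and the catch at (286,65). The held base's front edge runs along row 161, columns 246–394.

Run:
```python
from h import *
f,P,T=pickle.load(open("w2.png.pkl","rb"));z=P[...,2]
Ti=np.linalg.inv(T)
q=(z>.148)&(z<.162); q[:150]=0;q[260:]=0
L=(P[q]-T[:3,3])@T[:3,:3]
print("base z",np.median(z[q]),"tool-frame front edge max x",np.percentile(L[:,0],[97,99.5]),"y",np.percentile(L[:,1],[.5,2,98,99.5]))
fr=L[L[:,0]>np.percentile(L[:,0],99)-.004]
B=L
# edge angle: front x vs y
ys=np.linspace(-.045,.045,19);e=[ (y,B[abs(B[:,1]-y)<.003][:,0].max()) for y in ys if (abs(B[:,1]-y)<.003).sum()>5]
e=np.array(e);print("edge slope deg",np.degrees(np.polyfit(e[:,0],e[:,1],1)))
print("jaw rect",)
for n,(u0,u1,v0,v1) in {"leadL":(240,272,5,75),"leadR":(362,398,5,75)}.items():
    S=P[v0:v1,u0:u1].reshape(-1,3);S=S[(S[:,2]>.009)&(S[:,2]<.0165)]
    c,s,a=cv2.minAreaRect((S[:,:2]*1000).astype(np.float32));print(n,len(S),c,s,a, "near-x pts",S[np.argsort(S[:,0])[:12]].mean(0).round(4), "y rng",S[:,1].min().round(4),S[:,1].max().round(4))
    # inner edge
    o=S[S[:,0]<S[:,0].min()+.006];print("  tip y",o[:,1].min().round(4),o[:,1].max().round(4),"xmin",S[:,0].min().round(4))
S=P[5:115,215:300].reshape(-1,3);S=S[(S[:,2]>.019)&(S[:,2]<.06)]
print("catch/bracket",S.min(0),S.max(0))
for a,b in [(.02,.03),(.03,.036),(.036,.045)]:
    k=S[(S[:,2]>a)&(S[:,2]<b)];print(a,len(k),k.min(0).round(3) if len(k) else "",k.max(0).round(3) if len(k) else "")
```

```text
base z 0.15649943906136024 tool-frame front edge max x [0.04385513 0.04402311] y [-0.04832692 -0.04761434  0.04615987  0.04689213]
edge slope deg [0.05597629 2.52538021]
jaw rect
leadL 1274 (556.369873046875, 230.65499877929688) (22.787986755371094, 66.59595489501953) 86.14938354492188 near-x pts [0.5286 0.2305 0.0132] y rng 0.2176 0.2442
  tip y 0.2241 0.2442 xmin 0.5239
leadR 1261 (569.4244995117188, 103.8843994140625) (60.42769241333008, 21.629501342773438) 11.983805656433105 near-x pts [0.5396 0.1016 0.0137] y rng 0.0877 0.1197
  tip y 0.0877 0.106 xmin 0.5388
catch/bracket [0.4900466  0.18878369 0.0190321 ] [0.5675748  0.25159343 0.04334402]
0.02 856 [0.491 0.189 0.02 ] [0.568 0.252 0.03 ]
0.03 391 [0.49 0.19 0.03] [0.564 0.244 0.036]
0.036 246 [0.49  0.19  0.036] [0.524 0.248 0.043]
```

Emit:
carry_out:
  rows: [0.024,0,0,0,0,0,-1,0.026,0,0,0,0,0,-1,0.026,0,0,0,0,0,-1,0.024,0,0,0,0,0,-1,0.02,0,0,0,0,0,-1]

```text
time: 7.4
position: [0.5466, 0.1637, 0.1976]
eef_rot: [180.0, 0.0, 4.6]
contact_force: [-0.1, 1.1, -6.9]
gripper_width: 0.0447
grip_force: 64.9
```

Emit:
carry_out:
  rows: [0,0,0,0,0,0,-1,0,0,0,0,0,0,-1,0,0,0,0,0,0,-1,0,0,0,0,0,0,-1,0,0,0,0,0,0,-1]

```text
time: 7.82
position: [0.5444, 0.164, 0.1987]
eef_rot: [-180.0, -0.0, 4.6]
contact_force: [-0.1, 0.5, -7.6]
gripper_width: 0.0447
grip_force: 65.0
```

```bash
python3 m2.py w3.png dock
python3 - <<'E'
from h import *
f,P,T=pickle.load(open("w3.png.pkl","rb"));z=P[...,2];X=P[...,0];I=f["image"].astype(int);sat=I.max(2)-I.min(2)
def rep(n,q):
    n_,L,S,C=cv2.connectedComponentsWithStats(q.astype(np.uint8))
    for i in range(1,n_):
        if S[i,4]>120:
            Q=P[L==i];c,s,a=cv2.minAreaRect((Q[:,:2]*1000).astype(np.float32));print(n,S[i].tolist(),np.round(c,1),np.round(s,1),round(a,1),np.median(Q[:,2]).round(4))
D=(X>.48)&(X<.76)&(P[...,1]>.05)&(P[...,1]<.3)
rep("strip",D&(z>.0165)&(z<.021)&(sat<40)&(I.max(2)>110))
rep("lead",D&(z>.0105)&(z<.0168)&(sat>40))
rep("stop",D&(z>.021)&(z<.028)&(sat>40)&(X>.63))
rep("catch",D&(z>.02)&(z<.046)&(X<.6))
E
```

```text
7.8167 [0.54441991 0.16404122 0.19872826] [-1.79991617e+02 -2.80530744e-02  4.63913276e+00] [-0.08421593  0.4503286  -7.57519897]
[[-0.0, -0.948, -0.317, 0.081], [1.0, -0.0, -0.0, -0.001], [-0.0, -0.317, 0.948, -0.143], [0.0, 0.0, 0.0, 1.0]]
range [ 0.11723763 -0.39443927 -0.00255017] [0.75172555 0.66321832 0.29718037] floor 0.0007844260758702037
dock 0.82 [212.2, 0.3, 212.9, 223.6]
  z 0.007 0.016 1518 (array([629.9, 172.8]), array([131.6, 198.2]), 4.6) 0.0142
  z 0.016 0.021 4942 (array([613.1, 171. ]), array([165.1, 197.3]), 4.6) 0.0188
  z 0.021 0.03 4923 (array([607.9, 168.5]), array([213.3, 199.8]), 5.5) 0.0246
strip [249, 59, 32, 73, 1993] [623.2 228. ] [71.4 30. ] 4.2 0.0187
strip [357, 59, 33, 73, 2031] [632.3 116.4] [71.4 30.5] 4.6 0.0187
lead [253, 132, 21, 25, 437] [572.9 229.1] [27.4 22.1] 2.7 0.0149
lead [364, 132, 21, 25, 431] [582.7 108. ] [26.8 21.9] 6.0 0.0149
stop [213, 0, 213, 23, 4580] [704.  177.8] [ 19.1 199.9] 4.7 0.0246
catch [239, 187, 10, 35, 220] [507.3 248.1] [34.3 10.5] 4.3 0.0398
```

View pics/w3.png

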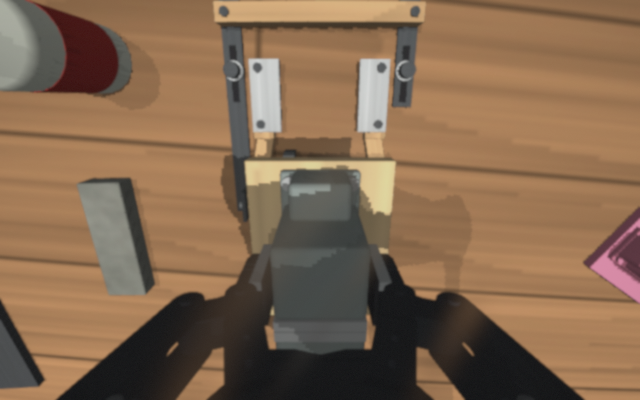

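Measured this way, the dock origin is about (0.643, 0.173) with yaw 4.6°, and the stop is set about 8 mm nearer than mid. The held base is square and centred within 0.6 mm. I'm going back and setting it down.

Emit:
carry_out:
  rows: [-0.022,0,0,0,0,0,-1,-0.025,0,0,0,0,0,-1,-0.026,-0.001,0,0,0,0,-1,-0.025,0,0,0,0,0,-1,-0.022,0,0.01,0,0,0,-1]

```text
time: 8.33
position: [0.4244, 0.1555, 0.1907]
eef_rot: [-179.9, -0.3, 4.6]
contact_force: [-0.8, -0.3, -6.0]
gripper_width: 0.0451
grip_force: 65.3
```

Emit:
carry_out:
  rows: [0,0,0.025,0,0,0,-1,0,0,0.03,0,0,0,-1,0,0,0.03,0,0,0,-1,0,0,0.025,0,0,0,-1,0,0,0.013,0,0,0,-1]

```text
time: 8.75
position: [0.4231, 0.1549, 0.0618]
eef_rot: [180.0, 0.2, 4.6]
contact_force: [0.2, 0.4, -8.5]
gripper_width: 0.0449
grip_force: 64.7
```

Emit:
carry_out:
  rows: [0,0,0.003,0,0,0,-1,0,0,0.002,0,0,0,-1,0,0,0,0,0,0,-1,0,0,0,0,0,0,-1,0,0,0,0,0,0,-1]

```text
time: 9.17
position: [0.4264, 0.1557, 0.0623]
eef_rot: [-180.0, -0.2, 4.6]
contact_force: [0.8, 0.0, -6.7]
gripper_width: 0.0447
grip_force: 64.8
```

```bash
cat >> h.py <<'E'
def dk():
    s=observe();p=s["position"];a=np.radians(4.6);d=p[:2]-[.6428,.1734]
    F=s["contact_force"];c,n=np.cos(a),np.sin(a)
    print("t",s["time"],"vise dock x",round((d[0]*c+d[1]*n)*1e3-16,1),"y",round((-d[0]*n+d[1]*c)*1e3+.6,1),"z",round(p[2]*1e3,1),"rpy",np.round(s["eef_rot"],2),"F dock",np.round([F[0]*c+F[1]*n,-F[0]*n+F[1]*c,F[2]],1),"M",np.round(s["ft_torque"],2))
E
python3 -c "
from h import *
dk()"
```

```text
t 9.1667 vise dock x -233.2 y 0.3 z 62.3 rpy [-179.96   -0.18    4.63] F dock [ 0.8 -0.  -6.7] M [ 0.03 -0.09 -0.01]
```

Emit:
carry_out:
  rows: [0,0,0.002,0,0,0,-1,0,0,0.002,0,0,0,-1,0,0,0.0015,0,0,0,-1,0,0,0,0,0,0,-1,0,0,0,0,0,0,-1]

```text
time: 9.58
position: [0.4256, 0.1554, 0.0555]
eef_rot: [-180.0, -0.1, 4.6]
contact_force: [-0.1, -0.5, -2.9]
gripper_width: 0.0449
grip_force: 65.6
```

Emit:
carry_out:
  rows: [0,0,0.0005,0,0,0,-1,0,0,0.0005,0,0,0,-1,0,0,0,0,0,0,-1,0,0,0,0,0,0,-1,0,0,0,0,0,0,-1]

```text
time: 10.0
position: [0.4261, 0.1555, 0.055]
eef_rot: [-180.0, -0.1, 4.6]
contact_force: [2.6, -0.8, 5.6]
gripper_width: 0.0449
grip_force: 66.6
```

Emit:
carry_out:
  rows: [0.002,0,-0.0005,0,0,0,-1,0.006,0,0,0,0,0,-1,0.008,0,0,0,0,0,-1,0.006,0,0,0,0,0,-1,0.004,0,0,0,0,0,-1]

```text
time: 10.42
position: [0.4491, 0.1575, 0.0541]
eef_rot: [-180.0, 0.4, 4.7]
contact_force: [-11.7, -0.1, 9.6]
gripper_width: 0.0452
grip_force: 67.0
```

Emit:
carry_out:
  rows: [0.004,0,0,0,0,0,-1,0.006,0,0,0,0,0,-1,0.006,0,0,0,0,0,-1,0.004,0,0,0,0,0,-1,0.002,0,0,0,0,0,-1]

```text
time: 10.83
position: [0.471, 0.1593, 0.0541]
eef_rot: [-180.0, 0.4, 4.7]
contact_force: [-11.4, -0.7, 10.6]
gripper_width: 0.0448
grip_force: 67.0
```

```bash
python3 -c "
from h import *
dk()"
```

```text
t 10.8333 vise dock x -188.4 y 0.4 z 54.1 rpy [-179.99    0.37    4.65] F dock [-11.4   0.2  10.6] M [-0.22  2.33  0.02]
```

Emit:
carry_out:
  rows: [0,0,-0.0005,0,0,0,-1,0.001,0,-0.0005,0,0,0,-1,0.002,0,0,0,0,0,-1,0.001,0,0,0,0,0,-1,0,0,0,0,0,0,-1]

```text
time: 11.25
position: [0.475, 0.1596, 0.0541]
eef_rot: [180.0, 0.3, 4.6]
contact_force: [-7.0, -0.5, 3.3]
gripper_width: 0.0453
grip_force: 66.3
```

```bash
python3 -c "
from h import *
dk()"
```

```text
t 11.25 vise dock x -184.3 y 0.3 z 54.1 rpy [180.     0.35   4.65] F dock [-7.1  0.   3.3] M [-0.07  1.44 -0.03]
```

Emit:
carry_out:
  rows: [0.002,0,-0.0004,0,0,0,-1,0.004,0,-0.0004,0,0,0,-1,0.004,0,0,0,0,0,-1,0.004,0,0,0,0,0,-1,0.002,0,0,0,0,0,-1]

```text
time: 11.67
position: [0.4924, 0.1607, 0.0544]
eef_rot: [180.0, 0.2, 4.6]
contact_force: [-2.9, 0.3, -6.3]
gripper_width: 0.0449
grip_force: 65.2
```

```bash
python3 -c "
from h import *
dk()"
```

```text
t 11.6667 vise dock x -166.9 y -0.0 z 54.4 rpy [179.98   0.19   4.63] F dock [-2.9  0.5 -6.3] M [-0.03  0.79  0.07]
```

Emit:
carry_out:
  rows: [0.003,0,0,0,0,0,-1,0.004,0,0,0,0,0,-1,0.004,0,0,0,0,0,-1,0.004,0,0,0,0,0,-1,0.002,0,0,0,0,0,-1]

```text
time: 12.08
position: [0.5108, 0.1622, 0.056]
eef_rot: [180.0, -0.0, 4.6]
contact_force: [-0.9, -0.7, -8.2]
gripper_width: 0.0449
grip_force: 64.9
```

Emit:
carry_out:
  rows: [0.003,0,0,0,0,0,-1,0.004,0,0,0,0,0,-1,0.004,0,0,0,0,0,-1,0.004,0,0,0,0,0,-1,0.002,0,0,0,0,0,-1]

```text
time: 12.5
position: [0.5276, 0.1636, 0.0562]
eef_rot: [-180.0, -0.0, 4.6]
contact_force: [-0.4, 0.2, -8.2]
gripper_width: 0.0445
grip_force: 64.9
```

```bash
python3 -c "
from h import *
dk()"
```

```text
t 12.5 vise dock x -131.6 y 0.1 z 56.2 rpy [-1.80e+02 -4.00e-02  4.62e+00] F dock [-0.3  0.2 -8.2] M [-0.02  0.02  0.06]
```

Emit:
carry_out:
  rows: [0,0,0.0004,0,0,0,-1,0.002,0,0.0004,0,0,0,-1,0.003,0,0.0004,0,0,0,-1,0.003,0,0,0,0,0,-1,0.002,0,0,0,0,0,-1]

```text
time: 12.92
position: [0.5371, 0.1644, 0.055]
eef_rot: [-180.0, 0.0, 4.6]
contact_force: [-0.1, -0.0, -7.7]
gripper_width: 0.0449
grip_force: 65.0
```

```bash
python3 -c "
from h import *
dk()
f=grab_frame('scene');save('s2.png',cv2.resize(f['image'][140:260,310:450],None,fx=5,fy=5,interpolation=cv2.INTER_CUBIC))"
```

```text
t 12.9167 vise dock x -122.1 y 0.1 z 55.0 rpy [-180.      0.      4.63] F dock [-0.1 -0.  -7.7] M [-0.05  0.25 -0.05]
```

View pics/s2.png

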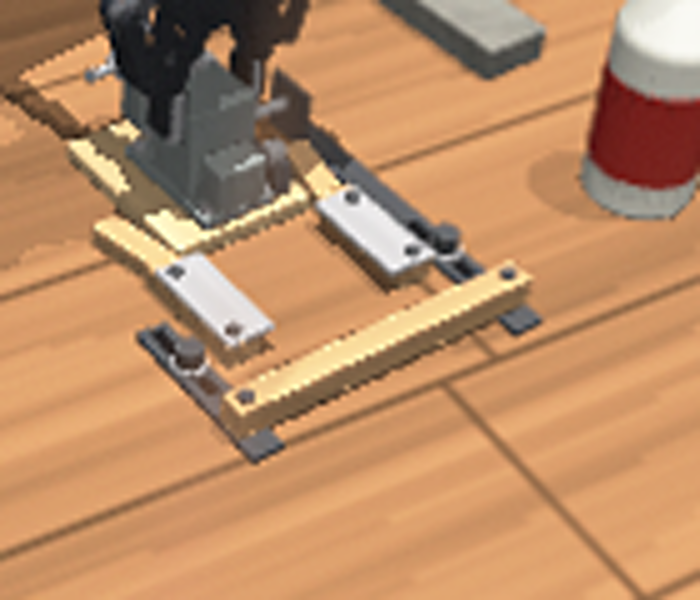

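In this crop the base sits between the lead-ins. Its front edge, from (190,250) to (310,200), is just short of the strips, and the catch arm is at (280,150). It is centred, so I'm continuing.

Emit:
carry_out:
  rows: [0.003,0,0.0002,0,0,0,-1,0.003,0,0,0,0,0,-1,0.003,0,0,0,0,0,-1,0.003,0,0,0,0,0,-1,0.003,0,0,0,0,0,-1]

```text
time: 13.38
position: [0.5521, 0.1656, 0.0547]
eef_rot: [180.0, 0.0, 4.6]
contact_force: [-1.5, -0.9, -6.4]
gripper_width: 0.0451
grip_force: 65.2
```

```bash
python3 -c "
from h import *
dk()"
```

```text
t 13.3833 vise dock x -107.0 y 0.1 z 54.7 rpy [1.80e+02 1.00e-02 4.63e+00] F dock [-1.6 -0.8 -6.4] M [-0.06  0.63  0.02]
```

Emit:
carry_out:
  rows: [0.003,0,0,0,0,0,-1,0.003,0,0,0,0,0,-1,0.003,0,0,0,0,0,-1,0.003,0,0,0,0,0,-1,0.003,0,0,0,0,0,-1]

```text
time: 13.8
position: [0.567, 0.1669, 0.0547]
eef_rot: [180.0, 0.0, 4.6]
contact_force: [-1.8, -0.7, -5.5]
gripper_width: 0.0448
grip_force: 65.2
```

Emit:
carry_out:
  rows: [0.003,0,0,0,0,0,-1,0.003,0,0,0,0,0,-1,0.003,0,0,0,0,0,-1,0.003,0,0,0,0,0,-1,0.002,0,0,0,0,0,-1]

```text
time: 14.22
position: [0.5811, 0.168, 0.0547]
eef_rot: [-180.0, -0.0, 4.6]
contact_force: [-2.6, -0.1, -5.1]
gripper_width: 0.0447
grip_force: 65.3
```

```bash
python3 -c "
from h import *
dk()"
```

```text
t 14.2167 vise dock x -77.9 y 0.1 z 54.7 rpy [-1.80e+02 -1.00e-02  4.63e+00] F dock [-2.6  0.1 -5.1] M [-0.09  0.76  0.05]
```

Emit:
carry_out:
  rows: [0.003,0,0,0,0,0,-1,0.003,0,0,0,0,0,-1,0.003,0,0,0,0,0,-1,0.003,0,0,0,0,0,-1,0.003,0,0,0,0,0,-1]

```text
time: 14.63
position: [0.596, 0.1692, 0.0547]
eef_rot: [180.0, 0.0, 4.6]
contact_force: [-2.4, -0.3, -4.7]
gripper_width: 0.0454
grip_force: 65.3
```

Emit:
carry_out:
  rows: [0.003,0,0,0,0,0,-1,0.003,0,0,0,0,0,-1,0.003,0,0,0,0,0,-1,0.003,0,0,0,0,0,-1,0.002,0,0,0,0,0,-1]

```text
time: 15.05
position: [0.61, 0.1703, 0.0547]
eef_rot: [-180.0, -0.0, 4.6]
contact_force: [-2.1, 0.5, -4.2]
gripper_width: 0.045
grip_force: 65.3
```

```bash
python3 -c "
from h import *
dk()"
```

```text
t 15.05 vise dock x -48.9 y 0.1 z 54.7 rpy [-1.80e+02 -1.00e-02  4.63e+00] F dock [-2.1  0.7 -4.2] M [-0.08  0.74  0.04]
```

Emit:
carry_out:
  rows: [0.003,0,0,0,0,0,-1,0.003,0,0,0,0,0,-1,0.003,0,0,0,0,0,-1,0.003,0,0,0,0,0,-1,0.003,0,0,0,0,0,-1]

```text
time: 15.47
position: [0.6249, 0.1715, 0.0546]
eef_rot: [-180.0, 0.0, 4.6]
contact_force: [-2.1, -1.1, -4.2]
gripper_width: 0.0451
grip_force: 65.3
```

Emit:
carry_out:
  rows: [0.003,0,0,0,0,0,-1,0.002,0,0,0,0,0,-1,0.002,0,0,0,0,0,-1,0.002,0,0,0,0,0,-1,0.001,0,0,0,0,0,-1]

```text
time: 15.88
position: [0.6348, 0.1723, 0.0547]
eef_rot: [-180.0, -0.0, 4.6]
contact_force: [-2.6, 0.1, -3.9]
gripper_width: 0.0449
grip_force: 65.3
```

```bash
python3 -c "
from h import *
dk()"
```

```text
t 15.8833 vise dock x -24.1 y 0.1 z 54.7 rpy [-180.     -0.      4.63] F dock [-2.6  0.3 -3.9] M [-0.11  0.81 -0.01]
```

Now feeling for the stop: 1 mm rows, later 0.5 mm.

Emit:
carry_out:
  rows: [0.001,0,0,0,0,0,-1,0.001,0,0,0,0,0,-1,0.001,0,0,0,0,0,-1,0.001,0,0,0,0,0,-1,0.001,0,0,0,0,0,-1]

```text
time: 16.3
position: [0.6396, 0.1727, 0.0547]
eef_rot: [-180.0, -0.0, 4.6]
contact_force: [-2.2, -0.3, -4.1]
gripper_width: 0.0449
grip_force: 65.3
```

Emit:
carry_out:
  rows: [0.001,0,0,0,0,0,-1,0.001,0,0,0,0,0,-1,0.001,0,0,0,0,0,-1,0.0005,0,0,0,0,0,-1,0,0,0,0,0,0,-1]

```text
time: 16.72
position: [0.6432, 0.173, 0.0547]
eef_rot: [180.0, -0.0, 4.6]
contact_force: [-2.3, 0.6, -4.6]
gripper_width: 0.045
grip_force: 65.3
```

Emit:
carry_out:
  rows: [0.0005,0,0,0,0,0,-1,0.0005,0,0,0,0,0,-1,0.0005,0,0,0,0,0,-1,0,0,0,0,0,0,-1,0,0,0,0,0,0,-1]

```text
time: 17.13
position: [0.6446, 0.1731, 0.0547]
eef_rot: [-180.0, -0.0, 4.6]
contact_force: [-2.6, -0.4, -4.3]
gripper_width: 0.0448
grip_force: 65.3
```

Emit:
carry_out:
  rows: [0.0005,0,0,0,0,0,-1,0.0005,0,0,0,0,0,-1,0.0005,0,0,0,0,0,-1,0,0,0,0,0,0,-1,0,0,0,0,0,0,-1]

```text
time: 17.55
position: [0.6461, 0.1733, 0.0547]
eef_rot: [-180.0, -0.0, 4.6]
contact_force: [-3.4, -0.2, -5.2]
gripper_width: 0.0451
grip_force: 65.3
```

Emit:
carry_out:
  rows: [0.0005,0,0,0,0,0,-1,0.0005,0,0,0,0,0,-1,0,0,0,0,0,0,-1,0,0,0,0,0,0,-1,0,0,0,0,0,0,-1]

```text
time: 17.97
position: [0.647, 0.1733, 0.0547]
eef_rot: [-180.0, -0.0, 4.6]
contact_force: [-3.6, -0.4, -4.7]
gripper_width: 0.0452
grip_force: 65.3
```

Emit:
carry_out:
  rows: [0.0005,0,0,0,0,0,-1,0.0005,0,0,0,0,0,-1,0,0,0,0,0,0,-1,0,0,0,0,0,0,-1,0,0,0,0,0,0,-1]

```text
time: 18.38
position: [0.648, 0.1734, 0.0547]
eef_rot: [-180.0, -0.0, 4.6]
contact_force: [-3.2, -0.0, -5.9]
gripper_width: 0.045
grip_force: 65.4
```

Emit:
carry_out:
  rows: [0.0005,0,0,0,0,0,-1,0.0005,0,0,0,0,0,-1,0,0,0,0,0,0,-1,0,0,0,0,0,0,-1,0,0,0,0,0,0,-1]

```text
time: 18.8
position: [0.649, 0.1735, 0.0547]
eef_rot: [-180.0, -0.0, 4.6]
contact_force: [-2.3, -0.7, -4.5]
gripper_width: 0.0446
grip_force: 65.4
```

```bash
python3 -c "
from h import *
dk()"
```

```text
t 18.8 vise dock x -9.8 y 0.2 z 54.7 rpy [-180.     -0.      4.63] F dock [-2.4 -0.5 -4.5] M [-0.03  0.72 -0.01]
```

Emit:
carry_out:
  rows: [0.0005,0,0,0,0,0,-1,0.0005,0,0,0,0,0,-1,0,0,0,0,0,0,-1,0,0,0,0,0,0,-1,0,0,0,0,0,0,-1]

```text
time: 19.22
position: [0.6503, 0.1736, 0.0548]
eef_rot: [-180.0, -0.0, 4.6]
contact_force: [-1.2, 0.5, -3.9]
gripper_width: 0.0448
grip_force: 65.3
```

Emit:
carry_out:
  rows: [0.0005,0,0,0,0,0,-1,0,0,0,0,0,0,-1,0.0005,0,0,0,0,0,-1,0,0,0,0,0,0,-1,0,0,0,0,0,0,-1]

```text
time: 19.63
position: [0.651, 0.1736, 0.0547]
eef_rot: [-180.0, 0.0, 4.6]
contact_force: [-2.8, -0.2, -3.3]
gripper_width: 0.0446
grip_force: 65.4
```

Emit:
carry_out:
  rows: [0.0005,0,0,0,0,0,-1,0,0,0,0,0,0,-1,0,0,0,0,0,0,-1,0,0,0,0,0,0,-1,0,0,0,0,0,0,-1]

```text
time: 20.05
position: [0.6515, 0.1737, 0.0547]
eef_rot: [-180.0, 0.0, 4.6]
contact_force: [-2.3, -0.8, -3.6]
gripper_width: 0.0453
grip_force: 65.4
```

Emit:
carry_out:
  rows: [0.0005,0,0,0,0,0,-1,0,0,0,0,0,0,-1,0,0,0,0,0,0,-1,0,0,0,0,0,0,-1,0,0,0,0,0,0,-1]

```text
time: 20.47
position: [0.6516, 0.1737, 0.0546]
eef_rot: [180.0, 0.1, 4.6]
contact_force: [-4.3, -1.6, -3.3]
gripper_width: 0.0451
grip_force: 65.5
```

```bash
python3 -c "
from h import *
dk()
f=grab_frame('wrist');f=grab_frame('scene');save('s3.png',cv2.resize(f['image'][140:260,310:450],None,fx=5,fy=5,interpolation=cv2.INTER_CUBIC))"
```

```text
t 20.4667 vise dock x -7.2 y 0.2 z 54.6 rpy [1.80e+02 6.00e-02 4.63e+00] F dock [-4.4 -1.3 -3.3] M [-0.11  1.13  0.02]
```

View pics/s3.png

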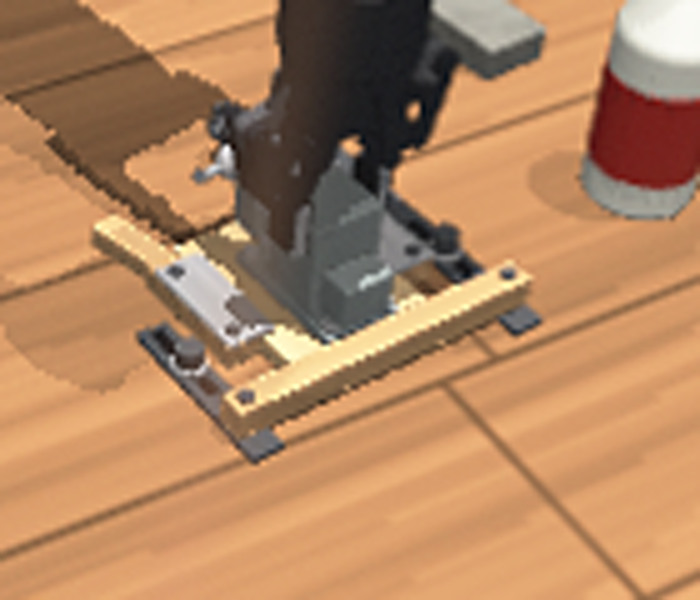

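The base is at the stop: x stalled at -7.2 mm and the force is rising. The front edge lies along the wooden bar in the picture. I'm pressing a little more.

Emit:
carry_out:
  rows: [0.0005,0,0,0,0,0,-1,0,0,0,0,0,0,-1,0,0,0,0,0,0,-1,0,0,0,0,0,0,-1,0,0,0,0,0,0,-1]

```text
time: 20.98
position: [0.6516, 0.1737, 0.0546]
eef_rot: [180.0, 0.1, 4.6]
contact_force: [-6.4, -1.2, -2.2]
gripper_width: 0.0452
grip_force: 65.7
```

Emit:
carry_out:
  rows: [0.0005,0,0,0,0,0,-1,0,0,0,0,0,0,-1,0,0,0,0,0,0,-1,0,0,0,0,0,0,-1,0,0,0,0,0,0,-1]

```text
time: 21.4
position: [0.6516, 0.1737, 0.0546]
eef_rot: [180.0, 0.2, 4.6]
contact_force: [-9.4, -1.5, -0.7]
gripper_width: 0.0448
grip_force: 65.7
```

Emit:
carry_out:
  rows: [-0.001,0,0,0,0,0,-1,-0.001,0,0,0,0,0,-1,-0.001,0,0,0,0,0,-1,-0.001,0,0,0,0,0,-1,0,0,0,0,0,0,-1]

```text
time: 21.82
position: [0.6499, 0.1735, 0.0553]
eef_rot: [-180.0, -0.2, 4.6]
contact_force: [2.3, 0.5, -3.5]
gripper_width: 0.045
grip_force: 65.4
```

Emit:
carry_out:
  rows: [-0.0005,0,0,0,0,0,-1,-0.0005,0,0,0,0,0,-1,0,0,0,0,0,0,-1,0,0,0,0,0,0,-1,0,0,0,0,0,0,-1]

```text
time: 22.23
position: [0.6485, 0.1734, 0.0551]
eef_rot: [-180.0, -0.1, 4.6]
contact_force: [3.8, 0.7, -2.9]
gripper_width: 0.045
grip_force: 65.4
```

```bash
python3 -c "
from h import *
dk()"
```

```text
t 22.2333 vise dock x -10.3 y 0.1 z 55.1 rpy [-1.80e+02 -8.00e-02  4.63e+00] F dock [ 3.8  0.4 -2.9] M [-0.04 -0.55 -0.01]
```

Emit:
carry_out:
  rows: [-0.0005,0,0,0,0,0,-1,-0.0005,0,0,0,0,0,-1,0,0,0,0,0,0,-1,0,0,0,0,0,0,-1,0,0,0,0,0,0,-1]

```text
time: 22.65
position: [0.6472, 0.1733, 0.055]
eef_rot: [-180.0, -0.0, 4.6]
contact_force: [3.7, -0.2, -1.1]
gripper_width: 0.0451
grip_force: 65.6
```

Emit:
carry_out:
  rows: [-0.0005,0,0,0,0,0,-1,0,0,0,0,0,0,-1,0,0,0,0,0,0,-1,0,0,0,0,0,0,-1,0,0,0,0,0,0,-1]

```text
time: 23.07
position: [0.6467, 0.1733, 0.055]
eef_rot: [-180.0, -0.0, 4.6]
contact_force: [4.0, 0.6, -1.1]
gripper_width: 0.0448
grip_force: 65.7
```

Emit:
carry_out:
  rows: [-0.0005,0,0,0,0,0,-1,0,0,0,0,0,0,-1,0,0,0,0,0,0,-1,0,0,0,0,0,0,-1,0,0,0,0,0,0,-1]

```text
time: 23.48
position: [0.6463, 0.1732, 0.055]
eef_rot: [-180.0, -0.0, 4.6]
contact_force: [5.1, 0.4, -0.2]
gripper_width: 0.0449
grip_force: 65.9
```

Emit:
carry_out:
  rows: [-0.0005,0,0,0,0,0,-1,0,0,0,0,0,0,-1,0,0,0,0,0,0,-1,0,0,0,0,0,0,-1,0,0,0,0,0,0,-1]

```text
time: 23.9
position: [0.6461, 0.1733, 0.0552]
eef_rot: [-180.0, -0.1, 4.6]
contact_force: [6.3, 0.3, -0.8]
gripper_width: 0.0453
grip_force: 65.9
```

The base is stalling against the catch. I'm pulling a little harder.

Emit:
carry_out:
  rows: [-0.0005,0,0,0,0,0,-1,0,0,0,0,0,0,-1,0,0,0,0,0,0,-1,0,0,0,0,0,0,-1,0,0,0,0,0,0,-1]

```text
time: 24.32
position: [0.646, 0.1732, 0.0553]
eef_rot: [-180.0, -0.2, 4.6]
contact_force: [6.6, 1.1, -0.3]
gripper_width: 0.0449
grip_force: 65.8
```

Emit:
carry_out:
  rows: [-0.0005,0,0,0,0,0,-1,0,0,0,0,0,0,-1,0,0,0,0,0,0,-1,0,0,0,0,0,0,-1,0,0,0,0,0,0,-1]

```text
time: 24.73
position: [0.6459, 0.1732, 0.0555]
eef_rot: [-180.0, -0.2, 4.6]
contact_force: [8.0, 0.5, 0.3]
gripper_width: 0.0449
grip_force: 65.8
```

Emit:
carry_out:
  rows: [-0.0005,0,0,0,0,0,-1,0,0,0,0,0,0,-1,0,0,0,0,0,0,-1,0,0,0,0,0,0,-1,0,0,0,0,0,0,-1]

```text
time: 25.15
position: [0.6457, 0.1732, 0.0556]
eef_rot: [-180.0, -0.3, 4.6]
contact_force: [9.0, 0.9, -0.8]
gripper_width: 0.045
grip_force: 65.8
```

Emit:
carry_out:
  rows: [-0.0005,0,0,0,0,0,-1,0,0,0,0,0,0,-1,0,0,0,0,0,0,-1,0,0,0,0,0,0,-1,0,0,0,0,0,0,-1]

```text
time: 25.57
position: [0.6456, 0.1732, 0.0558]
eef_rot: [-180.0, -0.3, 4.6]
contact_force: [9.9, 0.3, -1.1]
gripper_width: 0.0451
grip_force: 65.8
```

```bash
python3 -c "
from h import *
dk()"
```

```text
t 25.5667 vise dock x -13.3 y 0.1 z 55.8 rpy [-179.98   -0.31    4.6 ] F dock [ 9.9 -0.5 -1.1] M [ 0.1  -1.83 -0.1 ]
```

Emit:
carry_out:
  rows: [0.001,0,0,0,0,0,-1,0.001,0,0,0,0,0,-1,0.001,0,0,0,0,0,-1,0.001,0,0.0003,0,0,0,-1,0,0,0,0,0,0,-1]

```text
time: 25.98
position: [0.6469, 0.1733, 0.0543]
eef_rot: [180.0, 0.1, 4.6]
contact_force: [1.7, -0.5, 1.0]
gripper_width: 0.0451
grip_force: 66.3
```

```bash
python3 -c "
from h import *
dk()"
```

```text
t 25.9833 vise dock x -12.0 y 0.2 z 54.3 rpy [1.80e+02 1.10e-01 4.63e+00] F dock [ 1.6 -0.6  1. ] M [-0.07  0.29 -0.03]
```

Before letting go, I'll check that the catch is down.

Emit:
carry_out:
  rows: [0.0005,0,0,0,0,0,1,0,0,0,0,0,0,1,0,0,0,0,0,0,1,0,0,0,0,0,0,1,0,0,0,0,0,0,1]

```text
time: 26.4
position: [0.6479, 0.1734, 0.0543]
eef_rot: [180.0, 0.0, 4.6]
contact_force: [0.0, 0.1, 0.7]
gripper_width: 0.0857
grip_force: 0.0
```

Emit:
carry_out:
  rows: [0,0,0,0,0,0,1,0,0,-0.005,0,0,0,1,0,0,-0.015,0,0,0,1,0,0,-0.03,0,0,0,1,0,0,-0.035,0,0,0,1]

```text
time: 26.82
position: [0.6466, 0.1731, 0.1376]
eef_rot: [180.0, 0.3, 4.6]
contact_force: [0.6, 0.4, 0.8]
gripper_width: 0.0851
grip_force: 0.0
```

Emit:
carry_out:
  rows: [-0.02,0.02,-0.035,0,0,0,1,-0.02,0.02,-0.035,0,0,0,1,-0.02,0.03,-0.02,0,0,0,1,0,0.03,0,0,0,0,1,0,0,0,0,0,0,1]

```text
time: 27.23
position: [0.5995, 0.0675, 0.2283]
eef_rot: [179.8, -0.4, 4.4]
contact_force: [0.5, 0.0, -0.4]
gripper_width: 0.0853
grip_force: 0.0
```

Emit:
carry_out:
  rows: [0,0,0,0,0,0,1,0,0,0,0,0,0,1,0,0,0,0,0,0,1,0,0,0,0,0,0,1,0,0,0,0,0,0,1]

```text
time: 27.65
position: [0.5989, 0.073, 0.2234]
eef_rot: [-180.0, 0.1, 4.7]
contact_force: [-0.6, -0.2, -0.3]
gripper_width: 0.0852
grip_force: 0.0
```

```bash
python3 m2.py w4.png vise;python3 -c "
from h import *
f,P,T=pickle.load(open('w4.png.pkl','rb'))
z=P[...,2];d=P[...,:2]-np.array([.6428,.1734]);a=np.radians(4.6);x=d[...,0]*np.cos(a)+d[...,1]*np.sin(a);y=-d[...,0]*np.sin(a)+d[...,1]*np.cos(a)
q=(y>.026)&(y<.04)&(x>-.14)&(x<-.02)
for x0 in np.arange(-.14,-.02,.01):
    k=q&(x>=x0)&(x<x0+.01)
    if k.sum()>5: print(round(x0,3),np.percentile(z[k],[10,50,90]).round(4))
v,u=np.nonzero((abs(x+.04)<.16)&(abs(y)<.12)&(z<.1));im=f['image'][max(v.min(),0):v.max(),u.min():u.max()]
k=min(790/im.shape[1],590/im.shape[0]);save('w4c.png',cv2.resize(im,None,fx=k,fy=k,interpolation=cv2.INTER_CUBIC))"
```

```text
27.65 [0.59889925 0.07300765 0.22336533] [-1.79991250e+02  8.00888944e-02  4.70523116e+00] [-0.55267775 -0.20294887 -0.26800873]
[[-0.0, -0.948, -0.317, 0.081], [1.0, -0.0, -0.0, -0.001], [-0.0, -0.317, 0.948, -0.143], [0.0, 0.0, 0.0, 1.0]]
range [ 0.13140811 -0.52864645 -0.00322153] [0.81531225 0.6082001  0.32132473] floor 0.0007265653657558824
vise 0.8 [476.4, 0.4, 97.0, 32.5]
  z 0.007 0.016 1530 (array([ 784.1, -131.7]), array([31.1, 94.4]), 1.1) 0.0125
  z 0.016 0.021 76 (array([ 795.4, -161.3]), array([21.2,  5.9]), 87.2) 0.0193
vise 0.65 [189.5, 81.1, 91.0, 128.1]
  z 0.007 0.016 2435 (array([630.4, 171.4]), array([121.7,  95.8]), 6.1) 0.0126
  z 0.016 0.021 374 (array([631.6, 175.2]), array([99.4, 96. ]), 10.8) 0.0197
  z 0.021 0.03 217 (array([622.2, 174.2]), array([116.4,  76.6]), 17.6) 0.0241
  z 0.072 0.09 3628 (array([628.3, 172. ]), array([73.3, 46.1]), 3.5) 0.0804
-0.14 [0.0006 0.0331 0.0409]
-0.13 [0.0006 0.0294 0.032 ]
-0.12 [0.0009 0.026  0.0281]
-0.11 [0.0015 0.0224 0.0246]
-0.1 [0.0011 0.0197 0.0212]
-0.09 [0.0057 0.0287 0.0331]
-0.08 [0.0112 0.0217 0.0314]
```

View pics/w4c.png

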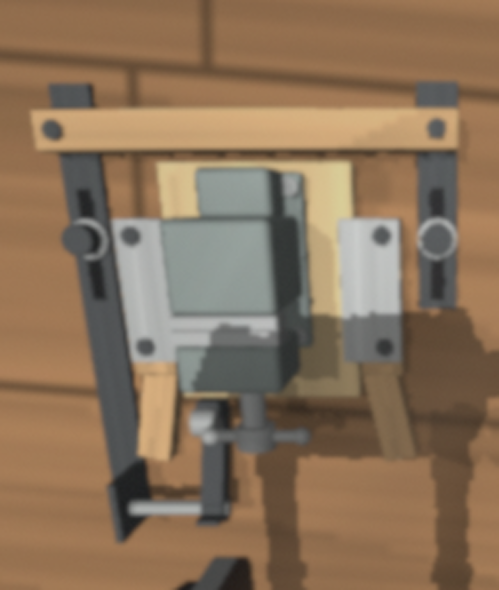

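```bash
python3 -c "
from h import *
f,P,T=pickle.load(open('w2.png.pkl','rb'))
z=P[...,2];d=P[...,:2]-np.array([.6428,.1734]);a=np.radians(4.6);x=d[...,0]*np.cos(a)+d[...,1]*np.sin(a);y=-d[...,0]*np.sin(a)+d[...,1]*np.cos(a)
q=(y>.026)&(y<.04)
for x0 in np.arange(-.14,-.06,.01):
    k=q&(x>=x0)&(x<x0+.01)&(z>.005)
    if k.sum()>5: print(round(x0,3),np.percentile(z[k],[10,50,90]).round(4))
print(observe()['contact_force'])"
```

```text
-0.14 [0.0271 0.0319 0.0409]
-0.13 [0.0284 0.0303 0.0323]
-0.12 [0.0243 0.0265 0.0284]
-0.11 [0.0203 0.0227 0.0246]
-0.1 [0.0168 0.0189 0.0209]
-0.09 [0.0167 0.0311 0.0329]
-0.08 [0.0207 0.0298 0.0322]
[8.50953958e-02 1.89590433e-01 1.34315066e-04]
```

The catch profile matches its initial fallen state. The base is flat, latched and free, so I'm handing in.

```bash
python3 -c "
from bench import *
print(sign_off())"
```

```text
the job is handed in; nothing more can be done
None
```

I slid the vise home against the end stop, pressing with about 9 N. The catch fell behind the base and held a pull of about 10 N. I then let go with the base flat in the dock and handed the job in; the interface gave no verdict.

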